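Set the tyre inflator one click higher and start it

ROBOT

A 6-joint arm with a two-finger parallel gripper is mounted at the origin on the work surface. World frame = base frame: x ahead of the robot, y to its left, z up, the work surface at z = 0. Lengths are in m, angles in rad, forces in N, time in s.
With the tool pointing down it reaches from about 0.3 to 0.875 m from the base axis. Payload 6.4 kg.
Tool frame: the origin (TCP) lies at the very end of the fingers, on their centre line; the grasp point (between the pads) lies 19 mm behind it; z points along the fingers, y is the line along which they close (so a half turn about z gives the same grasp; the last joint's range is limited). The gripper opens to 85 mm and grips with 20 to 120 N. Pads are 22 mm wide; open, the fingers measure 114 mm over their backs; the gripper's body (76 mm by 85 mm) begins 54 mm behind the grasp point. The pads swing forward as they close: fully open they stand 13 mm farther back than shut.
Start: joints at [1.078, 0.181, 1.607, -0, 1.354, -0.206], TCP at [0.163, 0.552, 0.231] pointing down, gripper open.
Joint ranges: [-2.99, 2.99], [-0.89, 2.07], [0.3, 2.58], [-1.14, 4.28], [0, 2.63], [-3.12, 3.12]. Speed limits (rad/s): [2.57, 2.57, 3.01, 3.14, 3.14, 3.14].

INTERFACE

Orientations are given as a unit quaternion [w, x, y, z].
In Python, from bench import telemetry, camera, ctrl, spotter gives the robot as it stands.
- The arm moves only by the tool send_rows, never from a script. Its argument "series" is a list of rows, each a list of 3 entries, a list of its own where there are three numbers: the turn, a rotation vector about the world's x, y, z in degrees, then the shift along the world's x, y, z in mm, then the closure, from -1 (fully open) to 1 (shut), so that 0 is half open. In form: [[[rx, ry, rz], [dx, dy, dz], gripper], ...]. A call has 1 to 10 rows; each row is the pose to reach, as a shift and turn from the pose commanded when the call began; what a row does not reach only later rows make up. A row lasts 1/8 s, in which the tool goes at most 62.5 mm and 10.7 degrees, less where a joint would pass 70% of its speed; a pose out of reach is approached as far as the arm can. A call with a gripper value outside its range is refused whole. The fingers move at their own pace and stop on an object; the grip force is fixed at half the most. Time passes only in rows, so rows that repeat a pose let the fingers close. It gives the time, the measured TCP pose, the force, the opening and the grip force at its end, in the units of the state.
- telemetry.get_obs(): the state, without advancing time (a new reading comes with each control period).
- camera(name): name is "scene" or "top"; returns a dict with "pixels" (420x560x3 uint8, red, green, blue), "camera_matrix" (3x3 intrinsics, pixels), "xyz" and "orientation" of the camera in the world. Camera axes: x right, y up, looking along -z (the intrinsics and any distortion apply to the point x, -y, -z); pixel columns grow to the right and rows downward; lengths in m; the calibration is good to about 2 mm. A picture is of the moment at which its call begins. There is no depth.
- ctrl.hand_in(): hands the job in; it is judged then, once.
Trained networks look in the newest picture that a camera, given by its name, has taken for a name from the list of things; names that differ only in an ending like _2 or _b are one class to them, and where a whole thing is asked for, a point or a joint stands for the part that bears it (a point fixed in the world has none). Each returns a list of dicts, best first, with "conf" (0 to 1); they miss things now and then, are a little off and sometimes report something else, mostly with a low value. They report only what shows in the picture. A call takes as long as a camera call.
- spotter.boxes_of(thing, camera): "xyz" ([x, y, z] in m, in world coordinates, good to about 4 mm: the middle of the surface that is visible of it).
- spotter.landmark_of(thing, camera): "xyz" ([x, y, z] in m, in world coordinates, good to about 4 mm: a listed point, or the origin of a listed thing).
The state is a dict: "time_s": time; "q": joint angles; "dq": joint speeds; "joint_efforts": joint torques, N m; "eef_pos": TCP position; "eef_rot": TCP orientation; "wrist_force": force on the tool from outside, world axes, zero at the start; "torque": the same for the moment, N m; "opening": opening from 0.0 (shut) to 1.0 (fully open); "grasp_force": force on a finger pad.
Only numpy, scipy, OpenCV 4.12 (cv2) and the standard library are available. Lean on these libraries where they do the work, as an engineer would, in place of code of your own. Each camera call takes 0.05 s, during which the arm holds its last target. There are 200 camera calls.

TASK

On the tyre inflator console, lay a fingertip on the ribbed rim of the larger of the two thumbwheels and roll it one click away from the robot, so that it settles with its white line on top between the two white pointers, and take the finger off. Then press the round start button fully down with a fingertip and let it come back up. Do not pinch the wheel, leave the smaller thumbwheel as it is, and do not pick up or shift anything lying on or around the console.

Things in the scene. Friction and masses are not known exactly. Their poses are not given: they have to be found in the camera images.
- console: grey tyre inflator console, fixed: a box 200 (x) by 260 (y) by 60 mm high; origin at the centre of its underside, z up, x away from the robot. On its flat top, all at x = 0: larger thumbwheel at y = +85 mm, smaller thumbwheel at y = 0, round start button at y = -85 mm. A round dial 68 mm across, 15 mm high, stands at x = +60, y = 0.
- wheel_top (a point): point fixed on the console at the crest of the larger thumbwheel, 76 mm above the shelf; axes as the console's. The wheel is a ribbed rubber disc of radius 30 mm, 26 mm wide; its axle lies level along the console's y, 30 mm below this point, so only the top 16 mm of the wheel stands out of the console.
- wheel (a joint): angle of the larger wheel, rad; grows as the top of its rim moves along the console's +x, away from the robot (30 mm of rim per rad). Sprung detents at 0 (the start), 0.63 (wanted, one click, white line on top) and 1.26: one click is 19 mm of rim. Let go between about 0.35 and 0.9 it springs into 0.63. About 2 N along the rim takes it out of a detent.
- cradle: the larger wheel and the sprung cradle that carries it; origin on the axle at mid-width. It sinks up to 6 mm under the finger: about 3 N starts it and each mm takes 1.2 N more (4 mm down: about 8 N). A fingertip pressed 3 to 5 mm down and moved along the console's x rolls the wheel by friction.
- hub_left: smooth flank disc of the larger wheel on its +y side, radius 26 mm; touched on both flanks at once the wheel counts as pinched
- hub_right: the same flank disc on its -y side
- small_rim (a point): a point on the rim of the smaller thumbwheel (radius 18 mm, 14 mm wide, top 9 mm above the console's top), which turns with it; leave alone
- button_top (a point): centre of the top face of the round white start button, radius 14 mm, 82 mm above the shelf when up; it stands in a round collar of radius 22 mm
- button (a joint): travel of the start button: 0 up, 0.006 m fully down (5 N at the bottom); springs back
- tread_gauge_mid (a point): centre of the loose silver tread gauge, 95 x 28 x 12 mm, lying on the front part of the console's top, long along y; bystander
- pad_mid (a point): centre of the loose round orange polishing pad, 150 mm across, 28 mm high, left of the console; bystander
- brush_mid (a point): middle of the loose black trim brush, 170 mm long, 26 mm wide, 25 mm high, beside the console; bystander
- jar_mid (a point): centre of the loose frosted glass jar with twist cap, 68 mm across, 84 mm high, behind the console; bystander
- clipboard_mid (a point): centre of the loose clipboard, 230 x 160 mm, 17 mm high at its clip, right of the console; bystander
- wax_tin_mid (a point): centre of the loose round wax tin, 90 mm across, 40 mm high, beside the console; bystander

How it is judged:
By the outcome, as a careful person would: the job done as asked, in the order asked, and still so for the second after the job is handed in, with the robot touching nothing.
It also fails if it takes over 35 s, if anything falls off the work surface, if the arm or the gripper's body presses on something with over 40 N, if the wrist force passes 120 N, or if a joint passes its speed limit or range.

## Working session

There is one attempt and no reset: what is moved stays moved. The work goes in short steps, Python scripts to look and compute and a tool call to move; the robot and the scene stay as the last step left them, time stands still between calls to the robot, and variables do not carry over. Pictures are saved under pics/ and viewed, at most 10 in all, crops included, and the job is handed in when it is done.

Besides the shell and the picture viewer there is one more tool, called after "Emit:" as name(argument=value, ...) on one line, values as JSON. send_rows: Moves the arm, as the interface text tells. Its arguments: {"type":"object","properties":{"series":{"type":"array","items":{"type":"array"}}},"required":["series"]}

```bash
mkdir -p pics; cat > h.py <<'E'
import numpy as np, cv2
from bench import telemetry, camera, ctrl, spotter
from scipy.spatial.transform import Rotation as R
def snap(n,f=None):
    c=camera(n)
    if f: cv2.imwrite('pics/'+f,c['pixels'][:,:,::-1])
    return c
def proj(c,p):
    q=c['orientation']; q=np.array(q)
    M=R.from_quat(np.r_[q[1:],q[0]]).as_matrix() if q.size==4 else q
    v=M.T@(np.array(p)-c['xyz']); v=np.array([v[0],-v[1],-v[2]])
    u=np.array(c['camera_matrix'])@v; return u[:2]/u[2]
E
python3 - <<'E'
from h import *
print(telemetry.get_obs())
for n in ['scene','top']:
    c=snap(n,n+'0.png'); print(n,c['xyz'],c['orientation'],[k for k in c])
    for t in ['wheel_top','button_top','small_rim','console','cradle','tread_gauge_mid','jar_mid','pad_mid','brush_mid','wax_tin_mid','clipboard_mid']:
        for r in spotter.landmark_of(t,n)[:2]: print(t,np.round(r['xyz'],4),round(r['conf'],2),proj(c,r['xyz']).round())
E
```

```text
{'time_s': 0.0, 'q': array([ 1.07769024e+00,  1.81521497e-01,  1.60800171e+00, -2.36734677e-05,
        1.35381023e+00, -2.06269455e-01]), 'dq': array([-0.00056613, -0.00172555,  0.00089721,  0.00017705, -0.00145013,
        0.00102371]), 'joint_efforts': array([-2.09572725e-03, -4.44862962e+01, -3.51339233e+01, -5.57696094e-04,
        9.28847061e-03,  4.38511393e-05]), 'eef_pos': array([0.1623851 , 0.55101813, 0.23039819]), 'eef_rot': array([-2.87341903e-04,  1.42924580e-01,  9.89733200e-01, -8.21672942e-04]), 'wrist_force': array([-0.26069158, -0.19588237, -0.23458505]), 'torque': array([0.01472895, 0.00280896, 0.02906766]), 'grasp_force': 0.0, 'opening': 1.0007736839628998}
scene [ 1.44302243 -0.74829268  0.92433211] [0.81471664 0.42462105 0.18425402 0.34926239] ['pixels', 'camera_matrix', 'xyz', 'orientation']
wheel_top [0.4825 0.0278 0.0755] 0.89 [245. 195.]
button_top [ 0.502  -0.1349  0.0873] 0.51 [207. 216.]
small_rim [ 0.4999 -0.059   0.0694] 0.53 [227. 210.]
small_rim [0.4827 0.0122 0.0444] 0.49 [242. 205.]
console [ 0.5528 -0.4394  0.0045] 0.67 [127. 299.]
console [0.4961
[... 673 characters left out ...]
', 'orientation']
wheel_top [0.4836 0.0299 0.0767] 0.73 [301. 231.]
button_top [ 0.4311 -0.0912  0.0679] 0.69 [345. 249.]
button_top [ 0.5077 -0.1389  0.0841] 0.61 [361. 220.]
small_rim [ 0.4979 -0.0521  0.0651] 0.55 [330. 226.]
console [ 0.4955 -0.0568 -0.0006] 0.75 [329. 230.]
cradle [0.4818 0.0329 0.0461] 0.45 [300. 233.]
tread_gauge_mid [ 0.4319 -0.0897  0.0688] 0.83 [344. 248.]
jar_mid [ 0.6411 -0.0291  0.0431] 0.87 [319. 179.]
pad_mid [0.4944 0.1759 0.0144] 0.79 [250. 231.]
brush_mid [ 0.5134 -0.2499  0.0087] 0.96 [395. 222.]
wax_tin_mid [ 0.5098 -0.2481  0.0077] 0.7 [394. 223.]
wax_tin_mid [0.471  0.3606 0.0241] 0.69 [187. 240.]
clipboard_mid [ 0.5474 -0.4329  0.0042] 0.77 [455. 210.]
```

```bash
python3 - <<'E'
import cv2
a=cv2.imread('pics/scene0.png');b=cv2.imread('pics/top0.png')
a=cv2.resize(a[150:300,130:330],None,fx=3,fy=3,interpolation=2);b=cv2.resize(b[150:290,240:400],None,fx=3.2,fy=3.2,interpolation=2)
cv2.imwrite('pics/a.png',a);cv2.imwrite('pics/b.png',b)
E
```

```text
(no output)
```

View pics/a.png

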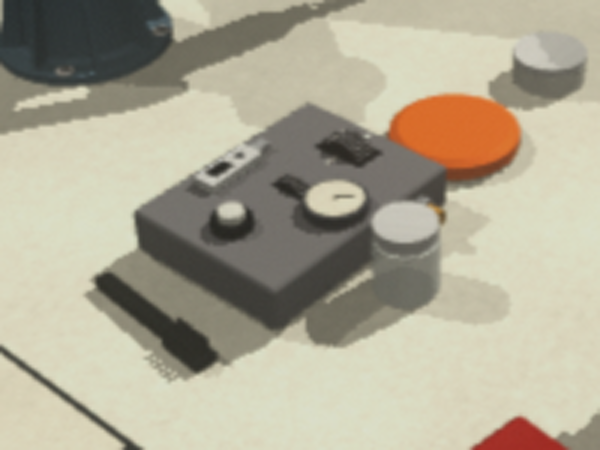

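View pics/b.png

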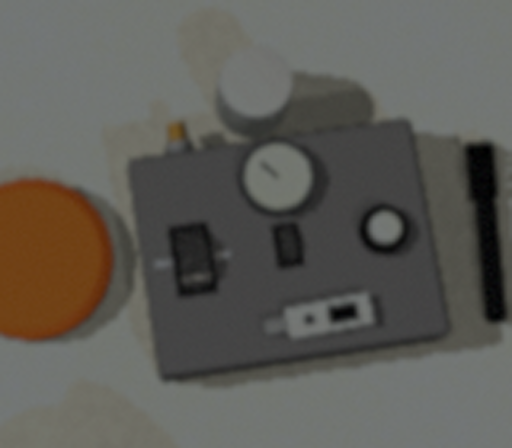

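```bash
python3 - <<'E'
from h import *
from scipy.optimize import least_squares
ct,cs=snap('top'),snap('scene')
T=lambda a:np.array(a)/3.2+[240,150]; S=lambda a:np.array(a)/3+[130,150]
o=[(ct,T([130,160]),(.1,.13,.06)),(ct,T([408,121]),(.1,-.13,.06)),(ct,T([447,338]),(-.1,-.13,.06)),(ct,T([165,378]),(-.1,.13,.06)),
(ct,T([384,228]),(0,-.085,.082)),(ct,T([192,258]),(0,.085,.070)),(ct,T([278,177]),(.06,0,.075)),
(cs,S([310,103]),(-.1,.13,.06)),(cs,S([446,172]),(.1,.13,.06)),(cs,S([135,213]),(-.1,-.13,.06)),(cs,S([231,211]),(0,-.085,.082)),(cs,S([336,199]),(.06,0,.075))]
def w(p,l): c,s=np.cos(p[2]),np.sin(p[2]); return np.array([p[0]+c*l[0]-s*l[1],p[1]+s*l[0]+c*l[1],l[2]+p[3]])
f=lambda p:np.concatenate([proj(c,w(p,l))-u for c,u,l in o])
r=least_squares(f,[.49,-.055,.13,0],loss='soft_l1');p=r.x
print(p,np.degrees(p[2]),f(p).reshape(-1,2).round(1).tolist()); print(w(p,(0,.085,.076)),w(p,(0,-.085,.082)))
E
```

```text
[ 0.49514831 -0.05329921  0.12121872 -0.00785038] 6.945321033018931 [[-0.9, -0.3], [1.1, -0.6], [1.4, -0.1], [-1.9, 0.6], [0.3, 0.5], [0.4, 0.3], [-0.0, 0.5], [0.5, -0.0], [1.3, -0.9], [-0.9, -0.1], [0.4, 0.6], [0.3, 0.8]]
[0.48486993 0.03107706 0.06814962] [ 0.50542669 -0.13767548  0.07414962]
```

Emit:
send_rows(series=[[[0,0,8],[30,-50,0],1],[[0,0,16],[62,-104,0],1],[[0,0,23.6],[94,-157,0],1],[[0,0,23.6],[125,-209,0],1],[[0,0,23.6],[156,-261,0],1],[[0,0,23.6],[187,-313,0],1],[[0,0,23.6],[218,-365,0],1],[[0,0,23.6],[250,-417,0],1],[[0,0,23.6],[281,-470,0],1],[[0,0,23.6],[311,-522,-30],1]])

```text
time_s: 2.55
eef_pos: [0.4744, 0.0306, 0.2055]
eef_rot: [0.003, -0.062, 0.998, -0.001]
wrist_force: [0.1, 0.1, -0.3]
opening: -0.002
grasp_force: 0.0
```

Emit:
send_rows(series=[[[0,0,0],[0,0,-40],1],[[0,0,0],[0,0,-80],1],[[0,0,0],[0,0,-95],1],[[0,0,0],[0,0,-105],1],[[0,0,0],[0,0,-105],1]])

```text
time_s: 3.18
eef_pos: [0.472, 0.0333, 0.0988]
eef_rot: [0.0, -0.063, 0.998, -0.0]
wrist_force: [0.2, 0.1, 0.5]
opening: 0.006
grasp_force: 0.0
```

```bash
python3 - <<'E'
from h import *
for n in ['scene','top']:
    c=snap(n); g=c['pixels'][150:300,130:330] if n=='scene' else c['pixels'][170:280,250:400]
    cv2.imwrite(f'pics/c_{n}.png',cv2.resize(g[:,:,::-1],None,fx=4,fy=4,interpolation=2))
s=telemetry.get_obs();print(s['eef_pos'],s['eef_rot'],s['wrist_force'],s['time_s'])
E
```

```text
[0.47260579 0.03313927 0.09961088] [ 1.10400401e-03 -6.27455155e-02  9.98028909e-01 -2.80280730e-04] [-0.40883748 -0.21597843  1.25450948] 3.275
```

View pics/c_scene.png

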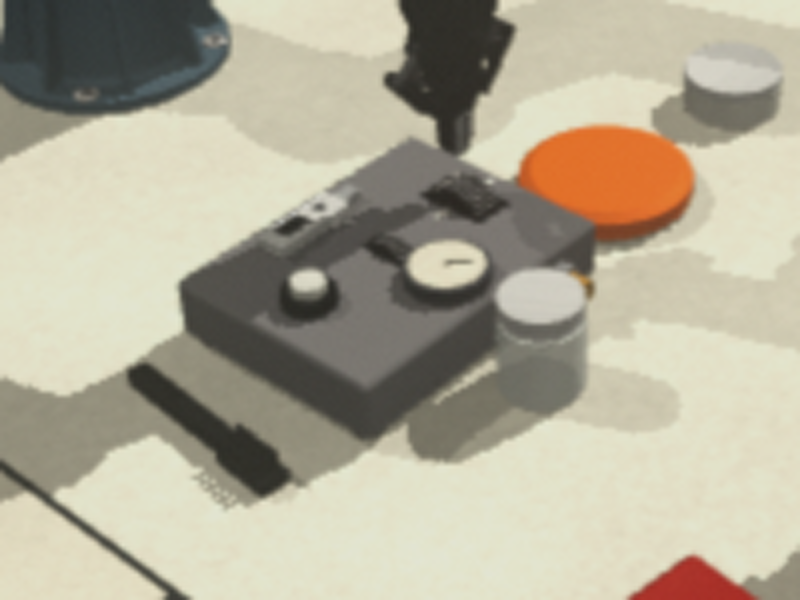

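Emit:
send_rows(series=[[[0,0,0],[0,-2,-6],1],[[0,0,0],[0,-2,-10],1],[[0,0,0],[0,-2,-12],1],[[0,0,0],[0,-2,-12],1]])

```text
time_s: 3.78
eef_pos: [0.4714, 0.0311, 0.0861]
eef_rot: [-0.0, -0.062, 0.998, 0.0]
wrist_force: [0.5, 0.6, 0.3]
opening: 0.003
grasp_force: 0.0
```

```bash
python3 - <<'E'
from h import *
for n in ['scene','top']:
    c=snap(n); s=telemetry.get_obs()
    for p in [s['eef_pos'],(.484,.030,.076)]: print(n,proj(c,p))
    g=c['pixels'][165:240,200:300] if n=='scene' else c['pixels'][200:260,260:340]
    cv2.imwrite(f'pics/d_{n}.png',cv2.resize(g[:,:,::-1],(600,450),interpolation=2))
    print(s['eef_pos'],s['wrist_force'])
E
```

```text
scene [243.64901111 190.60457937]
scene [246.07101353 195.03042283]
[0.47153283 0.03111844 0.08628443] [-0.27426001  0.3612968  -0.00472765]
top [300.68716111 234.38731085]
top [300.87080345 230.51398158]
[0.47161206 0.03108225 0.08634959] [ 0.18329128  0.14359606 -0.3922647 ]
```

View pics/d_scene.png

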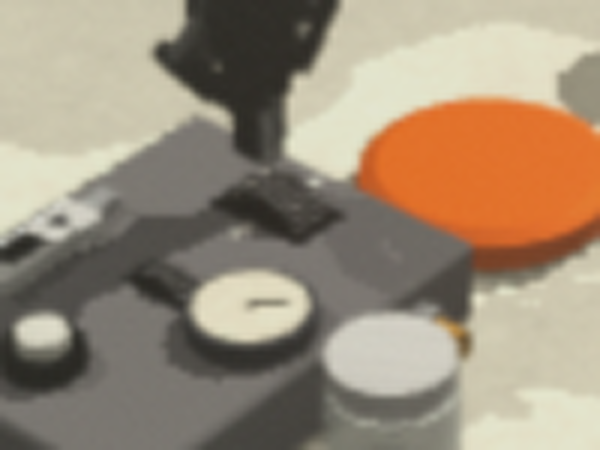

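View pics/d_top.png

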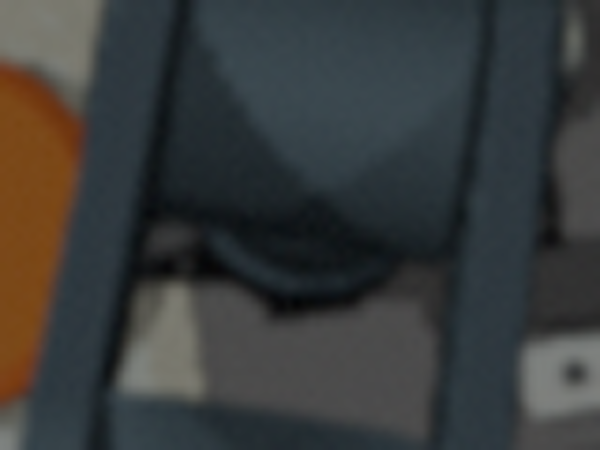

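Emit:
send_rows(series=[[[0,0,0],[4,0,-4],1],[[0,0,0],[4,-1,-8],1],[[0,0,0],[4,-1,-11],1],[[0,0,0],[4,-1,-13],1],[[0,0,0],[4,-1,-13],1]])

```text
time_s: 4.5
eef_pos: [0.476, 0.0301, 0.0737]
eef_rot: [0.0, -0.062, 0.998, -0.0]
wrist_force: [-1.4, 0.9, 5.7]
opening: 0.001
grasp_force: 2.8
```

Emit:
send_rows(series=[[[0,0,0],[0,0,-2],1],[[0,0,0],[3,0.4,-2],1],[[0,0,0],[6,0.7,-2],1],[[0,0,0],[9,1.1,-2],1],[[0,0,0],[12,1.5,-2],1]])

```text
time_s: 5.12
eef_pos: [0.4888, 0.0317, 0.0723]
eef_rot: [0.001, -0.062, 0.998, -0.0]
wrist_force: [-0.3, 1.4, 7.6]
opening: 0.002
grasp_force: 3.7
```

Emit:
send_rows(series=[[[0,0,0],[3,0.4,0],1],[[0,0,0],[6,0.7,0],1],[[0,0,0],[8,1,0],1],[[0,0,0],[8,1,0],1]])

```text
time_s: 5.62
eef_pos: [0.4967, 0.0327, 0.0723]
eef_rot: [0.001, -0.062, 0.998, -0.0]
wrist_force: [0.1, 1.6, 7.4]
opening: 0.0
grasp_force: 3.4
```

Emit:
send_rows(series=[[[0,0,0],[0,0,10],1],[[0,0,0],[0,0,50],1],[[0,0,0],[4,-60,60],1],[[0,0,0],[6,-115,60],1],[[0,0,0],[8,-169,50],1],[[0,0,0],[8,-169,40],1],[[0,0,0],[8,-169,30],1],[[0,0,0],[8,-169,30],1]])

```text
time_s: 6.62
eef_pos: [0.5026, -0.1347, 0.1002]
eef_rot: [-0.001, -0.063, 0.998, 0.001]
wrist_force: [0.1, 0.1, 0.0]
opening: -0.0
grasp_force: 0.0
```

```bash
python3 - <<'E'
from h import *
for n in ['scene','top']:
    c=snap(n); s=telemetry.get_obs()
    for p in [s['eef_pos'],(.484,.030,.076),(.505,-.137,.082)]: print(n,proj(c,p).round(1))
    for t in ['button_top','wheel_top']: print([(r['xyz'].round(4) if hasattr(r['xyz'],'round') else r['xyz'],r['conf']) for r in spotter.landmark_of(t,n)[:2]])
    g=c['pixels'][180:240,190:270] if n=='scene' else c['pixels'][200:260,270:350]
    cv2.imwrite(f'pics/e_{n}.png',cv2.resize(g[:,:,::-1],(400,300) if n=='top' else (400,300),interpolation=2))
a=np.hstack([cv2.imread(f'pics/e_{n}.png') for n in ['scene','top']]);cv2.imwrite('pics/e.png',a)
print(s['eef_pos'],s['wrist_force'])
E
```

```text
scene [207.  212.9]
scene [246.1 195. ]
scene [207.3 218.7]
[([0.5016, -0.1375, 0.0814], 0.57)]
[([0.4854, 0.0283, 0.077], 0.64)]
top [361.1 220.6]
top [300.9 230.5]
top [360.5 221.4]
[([0.471, 0.358, 0.0202], 0.65)]
[([0.4819, 0.0296, 0.0749], 0.64)]
[ 0.50394656 -0.13557042  0.10176514] [-0.11663175 -0.02833822 -0.41962517]
```

View pics/e.png

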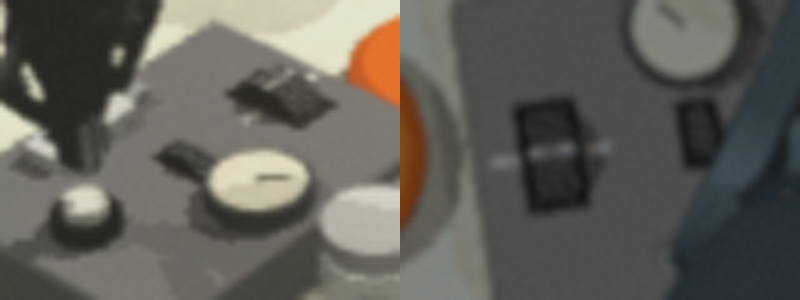

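The wheel's white line sits in line with both pointers (right panel, row ~152), and the tip is above the button (85,205 in the left panel). Next I press.

Emit:
send_rows(series=[[[0,0,0],[1,-1.5,-10],1],[[0,0,0],[1,-1.5,-17],1],[[0,0,0],[1,-1.5,-21],1],[[0,0,0],[1,-1.5,-24],1],[[0,0,0],[1,-1.5,-24],1]])

```text
time_s: 7.55
eef_pos: [0.5042, -0.1377, 0.0772]
eef_rot: [-0.001, -0.062, 0.998, 0.0]
wrist_force: [-3.1, 1.2, 3.5]
opening: -0.001
grasp_force: 2.1
```

Emit:
send_rows(series=[[[0,0,0],[0,0,-1],1],[[0,0,0],[0,0,-2],1],[[0,0,0],[0,0,-2],1]])

```text
time_s: 7.92
eef_pos: [0.5044, -0.1378, 0.076]
eef_rot: [-0.0, -0.063, 0.998, 0.0]
wrist_force: [-6.4, 1.8, 10.1]
opening: -0.004
grasp_force: 5.0
```

Emit:
send_rows(series=[[[0,0,0],[0,0,-1],1],[[0,0,0],[0,0,-1],1],[[0,0,0],[0,0,-1],1]])

```text
time_s: 8.3
eef_pos: [0.5045, -0.1379, 0.0759]
eef_rot: [-0.0, -0.063, 0.998, -0.0]
wrist_force: [-9.1, 2.9, 17.1]
opening: -0.002
grasp_force: 8.8
```

Emit:
send_rows(series=[[[0,0,0],[0,0,10],1],[[0,0,0],[0,0,40],1],[[0,0,0],[0,0,80],1],[[0,0,0],[-20,-30,120],1],[[0,0,0],[-40,-60,130],1],[[0,0,0],[-40,-90,130],1],[[0,0,0],[-40,-90,130],1]])

```text
time_s: 9.18
eef_pos: [0.4648, -0.23, 0.2048]
eef_rot: [0.001, -0.061, 0.998, -0.001]
wrist_force: [0.1, 0.1, 0.6]
opening: 0.0
grasp_force: 0.0
```

```bash
python3 - <<'E'
from h import *
for n in ['scene','top']:
    c=snap(n)
    g=c['pixels'][180:240,190:270] if n=='scene' else c['pixels'][190:265,280:380]
    cv2.imwrite(f'pics/f_{n}.png',cv2.resize(g[:,:,::-1],(400,300),interpolation=2))
    print([(np.round(r['xyz'],4),r['conf']) for r in spotter.landmark_of('button_top',n)[:2]])
a=np.hstack([cv2.imread(f'pics/f_{n}.png') for n in ['scene','top']]);cv2.imwrite('pics/f.png',a)
E
```

```text
[(array([ 0.5082, -0.139 ,  0.083 ]), 0.62)]
[(array([ 0.5062, -0.1364,  0.0853]), 0.5)]
```

View pics/f.png

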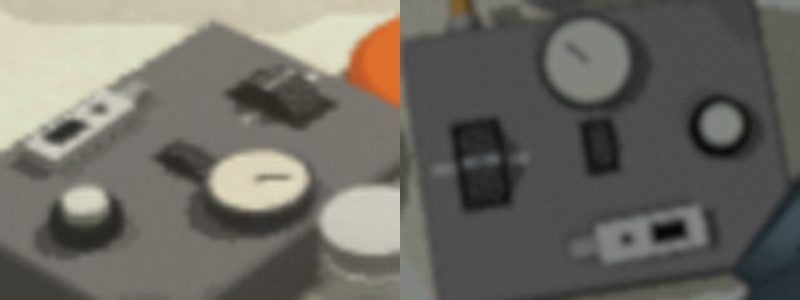

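The button bottomed at z = 76 mm with 17 N and is back up. The wheel line at (485,160) is between its pointers, and the gauge and small wheel haven't moved.

```bash
python3 -c "
from bench import ctrl; print(ctrl.hand_in())"
```

```text
the job is handed in; nothing more can be done
None
```

The job is handed in: the larger wheel was rolled one click and its white line sits between the pointers, then the start button was pressed fully down and came back up; I saw nothing else shift, and the last move ended at 9.2 s.

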